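Unlock the cam and dock the tube-rack carriage

ROBOT

A 7-joint arm with a two-finger parallel gripper is mounted at the origin on the work surface. World frame = base frame: x ahead of the robot, y to its left, z up, the work surface at z = 0. Lengths are in mm, angles in rad, forces in N, time in s.
With the tool pointing down it reaches from about 400 to 875 mm from the base axis. Payload 4.4 kg.
Tool frame: the origin (TCP) lies at the very end of the fingers, on their centre line; the grasp point (between the pads) lies 19 mm behind it; z points along the fingers, x is the direction in which the jaws open and shut, and the axes are right-handed (so a half turn about z gives the same grasp; the last joint's range is limited). The gripper opens to 85 mm and grips with 20 to 120 N. Pads are 22 mm wide; open, the fingers measure 114 mm over their backs; the gripper's body (76 mm by 85 mm) begins 54 mm behind the grasp point. The pads swing forward as they close: fully open they stand 13 mm farther back than shut.
Start: joints at [1.19, 0.628, 0.038, 1.517, -0.027, 0.996, -0.02], TCP at [201.285, -618.063, 231.313] pointing down, gripper open.
Joint ranges: [-3.06, 3.06], [-0.37, 2.12], [-1.25, 1.32], [0.18, 2.47], [-1.1, 4.24], [0.23, 1.98], [-2.94, 2.94]. Speed limits (rad/s): [2.57, 2.57, 3.14, 3.14, 3.14, 3.14, 3.14].

INTERFACE

Orientations are given as [roll, pitch, yaw] about the fixed x, y, z axes, in that order (R = Rz(yaw) Ry(pitch) Rx(roll)).
In Python, from cell import ctrl, get_image, job, models gives the robot as it stands.
- The arm moves only by the tool move_arm, never from a script. Its argument "moves" is a list that holds one entry, the list of rows, each a list of 6 numbers: the shift along the tool's x, y, z in m, then the turn, a rotation vector about the tool's x, y, z in rad. A call has 1 to 20 rows; each row is the pose to reach, as a shift and turn from the pose commanded when the call began, along the tool's axes at that moment; what a row does not reach only later rows make up. A row lasts 1/8 s, in which the tool goes at most 62.5 mm and 10.7 degrees, less where a joint would pass 70% of its speed; a pose out of reach is approached as far as the arm can. A call with a gripper value outside its range is refused whole. "jaw" is the opening, from 0 (shut) to 1 (fully open), set as the call begins (left out, the last holds). The fingers move at their own pace and stop on an object; the grip force is fixed at half the most. Time passes only in rows, so rows that repeat a pose let the fingers close. It gives the time, the measured TCP pose, the force and the opening at its end, in the units of the state.
- ctrl.read_state(): the state, without advancing time (a new reading comes with each control period).
- get_image(name): name is "side" or "top" or "wrist"; returns a dict with "color" (420x560x3 uint8, blue, green, red), "fov_y" (degrees; the focal length in pixels is half the picture's height over the tangent of half this angle, whatever the lens; pixels are square), "cx", "cy" (the principal point, pixels), "k1" (the pictures are not rectified: a ray, as slopes to the right and down, at radius r is drawn at 1 + k1 r^2 times it, then the intrinsics apply), "origin" and "orientation" of the camera in the world; the wrist camera has in their place "hand_eye" (4x4, takes a point from camera to tool coordinates, whose origin is the TCP and whose axes are the tool frame's). Camera axes: x right, y up, looking along -z (the intrinsics and any distortion apply to the point x, -y, -z); pixel columns grow to the right and rows downward; lengths in mm; the calibration is good to about 2 mm. A picture is of the moment at which its call begins: read the wrist's pose just before it. There is no depth.
- job.finish_job(): hands the job in, once; it reports no verdict.
Trained networks look in the newest picture that a camera, given by its name, has taken for a name from the list of things; names that differ only in an ending like _2 or _b are one class to them, and where a whole thing is asked for, a point or a joint stands for the part that bears it (a point fixed in the world has none). Each returns a list of dicts, best first, with "score" (0 to 1); they miss things now and then, are a little off and sometimes report something else, mostly with a low value. They report only what shows in the picture. A call takes as long as a camera call. They do not tell look-alikes from the thing itself.
- models.cut_out(camera, thing): "pixels" (420x560 bool, what is visible of it) and "uv" ([column, row] in pixels, amid what is visible of it).
- models.place_of(camera, thing): "uv" ([column, row] in pixels: a listed point, or the origin of a listed thing).
The state is a dict: "clock": time; "qpos": joint angles; "qd": joint speeds; "tau": joint torques, N m; "eef_pos": TCP position; "tool_rot": TCP orientation; "force": force on the tool from outside, world axes, zero at the start; "torque": the same for the moment, N m; "width": finger opening in mm.
Only numpy, scipy, OpenCV 4.12 (cv2) and the standard library are available. Lean on these libraries where they do the work, as an engineer would, in place of code of your own. Each camera call takes 0.05 s, during which the arm holds its last target.

TASK

On the rack reader, first swing the lock cam's black lever round with the fingertips until it points straight forward along the rails, towards the reader head's end, so that the cam's low side faces the carriage's roller. Only then push the carriage forward by its upright rear plate until it is fully home at the reader head, and let go. The tube rack rides along seated in the carriage and is not lifted, and everything else on the bench stays where it is.

Things in the scene. Friction and masses are not known exactly. Their poses are not given: they have to be found in the camera images.
- station: rack reader, fixed: aluminium base plate 280 x 360 mm, 10 mm thick, standing on the bench. Origin on the bench, below the middle line of the carriage's rails; the plate reaches x -140 to +140 mm and y -125 to +235 mm from it. Its +x axis is 'forward', the way the carriage goes in (roughly away from the robot, yaw within 0.3 rad), +y is left, z up. The white reader head, 76 mm high, stands at its x 94 to 136 mm, y +-60 mm
- carriage (a joint): travel of the steel carriage along the station's +x, 0 (fully back) to 0.045 m (fully home, its stop); starts fully back. Friction about 2.5 N, no spring: it stays where it is left. It cannot go fully home until the cam is near its low point: with the cam turned away its roller runs up against the cam
- push_face (a point): middle of the rear face of the carriage's upright push plate, 40 mm above the base plate's top (50 mm above the bench). The face looks to the station's -x; the plate is 96 mm wide (y), 8 mm thick, and reaches from 18 to 74 mm above the bench
- nest (a point): middle of the carriage's tray floor on which the rack stands, 26 mm above the bench; axes as the station's. The tray has 8 mm lips. It moves with the carriage
- roller_top (a point): top of the carriage's brass follower roller (16 mm across, top 28 mm above the bench), on an arm reaching left from the carriage's rear
- cam (a joint): angle of the eccentric lock cam about its upright axis, rad, growing anticlockwise seen from above. 0 = low point: the lever points along the station's +x. Range -0.6 to 2.7; starts between 1.6 and 2.45 (lever pointing left to back-left), so it must be turned clockwise. No detent and no stop at 0; stiff, friction about 0.35 N m, it stays where it is left
- cam_axis (a point): point on the cam's axis at the top face of the lever, 58 mm above the bench. The cam under it is a dark steel disc 68 mm across, 14 mm thick (top 28 mm above the bench), its centre 16 mm off the axis on the lever's side
- lever_end (a point): middle of the top face of the lever near its outer end, 84 mm from the axis. The lever is a straight black bar 12 mm wide, from 8 mm behind the axis to 84 mm out, between 36 and 58 mm above the bench
- rack: blue tube rack, 110 x 80 x 38 mm with white-capped tubes standing 11 mm above it, loose in the carriage's tray (about 2 mm play). Origin in the middle of its underside
- vial: amber glass vial, 24 mm across, 45 mm high, standing on the station's base plate to the right of the carriage; loose, to be left alone. Origin in the middle of its underside
- tip_box: pipette-tip box, purple with a clear lid, 122 x 87 x 85 mm, on the bench right of the station, further forward; loose, to be left alone. Origin in the middle of its underside
- buffer: glass bottle, 60 mm across, 105 mm high, on the bench left of the station; loose, to be left alone. Origin in the middle of its underside
- beaker: glass beaker, 68 mm across, 85 mm high, on the bench left of the station; loose, to be left alone. Origin in the middle of its underside
- cold_rack: low grey tube rack, 130 x 85 x 26 mm with two tubes 11 mm above it, on the bench right of the station, at its rear; loose, to be left alone. Origin in the middle of its underside
- marker: marker pen lying flat, 140 x 12 mm, on the bench left of the station; loose, to be left alone. Origin in the middle of its underside
Not all that is in view belongs to the job. What is meant by the rack is not pink, purple or turquoise, and is the larger of those in its own colour.

How it is judged:
By the outcome, as a careful person would: the job done as asked, in the order asked, and still so for the second after the job is handed in, with the robot touching nothing.
It also fails if it takes over 50 s, if anything falls off the work surface, if the arm or the gripper's body presses on something with over 40 N, if the wrist force passes 120 N, or if a joint passes its speed limit or range.

## Working session

There is one attempt and no reset: what is moved stays moved. The work goes in short steps, Python scripts to look and compute and a tool call to move; the robot and the scene stay as the last step left them, time stands still between calls to the robot, and variables do not carry over. Pictures are saved under pics/ and viewed, and the job is handed in when it is done.

Besides the shell and the picture viewer there is one more tool, called after "Call:" by a JSON object that holds its "api" and its "payload". move_arm: Moves the arm, as the interface text tells. Its arguments: {"type":"object","properties":{"moves":{"type":"array","items":{"type":"array","items":{"type":"array","items":{"type":"number"}}}},"jaw":{"type":"number"}},"required":["moves"]}

```bash
mkdir -p pics; ls
cat > h.py <<'E'
import numpy as np, cv2
from scipy.spatial.transform import Rotation as Ro
from cell import ctrl, get_image, job, models
def cam(im, st=None):
    f=210/np.tan(np.radians(im['fov_y'])/2)
    if 'hand_eye' in im:
        H=np.array(im['hand_eye']); R0=rot(st['tool_rot']); 
        R=R0@H[:3,:3]; o=R0@H[:3,3]+np.array(st['eef_pos'])
    else:
        o=np.array(im['origin'],float); R=rot(im['orientation'])
    return dict(f=f,cx=im['cx'],cy=im['cy'],k1=im['k1'],o=o,R=R)
def rot(a):
    a=np.array(a,float)
    if a.shape==(3,3): return a
    if a.size==4: return Ro.from_quat(a).as_matrix()
    return Ro.from_euler('xyz',a).as_matrix()
def ray(c,uv):
    d=np.array([(uv[0]-c['cx'])/c['f'],(uv[1]-c['cy'])/c['f']]); s=d.copy()
    for _ in range(30): s=d/(1+c['k1']*(s@s))
    return c['R']@np.array([s[0],-s[1],-1])
def atz(c,uv,z):
    r=ray(c,uv); return c['o']+r*(z-c['o'][2])/r[2]
def proj(c,p):
    q=c['R'].T@(np.array(p,float)-c['o']); s=np.array([q[0],-q[1]])/-q[2]
    s=s*(1+c['k1']*(s@s)); return np.array([c['cx']+c['f']*s[0],c['cy']+c['f']*s[1]])
E
python3 - <<'E'
from h import *
s=ctrl.read_state(); print({k:s[k] for k in('clock','eef_pos','tool_rot','width','force')})
for n in('side','top','wrist'):
    im=get_image(n); cv2.imwrite(f'pics/{n}0.png',im['color']); print(n,{k:v for k,v in im.items() if k!='color'})
    for t in('station','push_face','nest','roller_top','cam_axis','lever_end','rack','vial','tip_box','buffer','beaker','cold_rack','marker'):
        r=models.place_of(n,t); print(t,[(np.round(x['uv'],1).tolist(),round(x['score'],2)) for x in r[:3]])
E
```

```text
pics
{'clock': 0.0, 'eef_pos': array([ 201.09397774, -617.46620402,  230.39519587]), 'tool_rot': array([ 3.14158348e+00,  1.87638285e-03, -1.25601222e+00]), 'width': 85.20029676069252, 'force': array([ 0.35312214,  0.19635801, -0.86968681])}
side {'fov_y': 50.6281829361899, 'cx': 279.326014419816, 'cy': 216.51836116142903, 'k1': -0.08259808336197752, 'origin': array([517.3537003 , 755.44352839, 838.49827759]), 'orientation': array([ 7.52936150e-01, -1.32228050e-03, -3.09883425e+00])}
station [([273.1, 218.0], 0.74)]
push_face [([306.7, 202.6], 0.85), ([294.9, 269.9], 0.3)]
nest [([274.2, 246.3], 0.71)]
roller_top [([305.5, 253.3], 0.91)]
cam_axis [([274.2, 243.4], 0.75)]
lever_end [([296.7, 270.8], 0.77)]
rack [([188.0, 185.7], 0.96), ([379.1, 163.2], 0.92), ([361.2, 210.3], 0.9)]
vial [([264.8, 185.1], 0.46), ([309.3, 164.8], 0.24)]
tip_box [([259.4, 168.4], 0.92), ([280.5, 210.4], 0.33)]
buffer [([256.0, 324.6], 0.57)]
beaker [([290.0, 364.5], 0.66), ([264.1, 183.3], 0.21)]
cold_rack [([309.8, 164.6], 0.9), ([307.9, 254.7], 0.28)]
marker [([325.4, 332.0], 0.95)]
top {'fov_y': 50.44
[... 624 characters left out ...]
r [([130.8, 212.2], 0.9)]
cold_rack [([385.5, 244.3], 0.61)]
marker [([162.1, 248.4], 0.9)]
wrist {'fov_y': 68.80961803426943, 'cx': 285.01878407272983, 'cy': 207.07922981390107, 'k1': 0.02076415817546941, 'hand_eye': array([[ 9.99999321e-01, -1.08597963e-03,  4.23812840e-04,
        -1.21676257e+00],
       [-9.11370054e-04, -9.54985162e-01, -2.96652169e-01,
        -7.55719416e+01],
       [ 7.26893187e-04,  2.96651581e-01, -9.54985503e-01,
        -1.42181122e+02],
       [ 0.00000000e+00,  0.00000000e+00,  0.00000000e+00,
         1.00000000e+00]])}
station []
push_face []
nest []
roller_top []
cam_axis []
lever_end []
rack []
vial []
tip_box []
buffer []
beaker []
cold_rack []
marker []
```

View pics/top0.png

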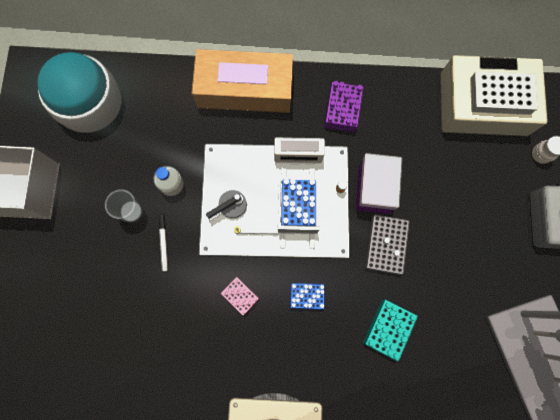

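View pics/side0.png

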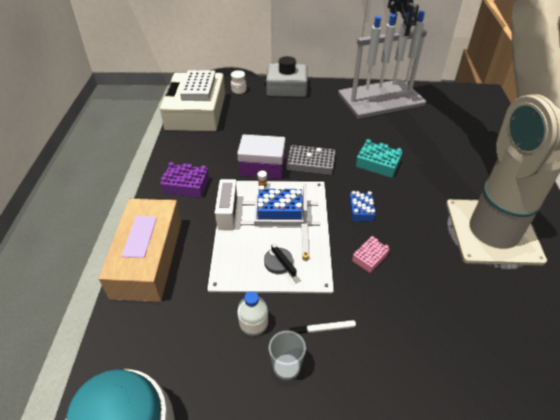

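Run:
```python
from h import *
t=cv2.imread('pics/top0.png'); cv2.imwrite('pics/tz.png',cv2.resize(t[135:265,190:360],None,fx=4.5,fy=4.5,interpolation=cv2.INTER_CUBIC))
t=cv2.imread('pics/side0.png'); cv2.imwrite('pics/sz.png',cv2.resize(t[160:300,200:345],None,fx=4.2,fy=4.2,interpolation=cv2.INTER_CUBIC))
```

```text
(no output)
```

View pics/tz.png

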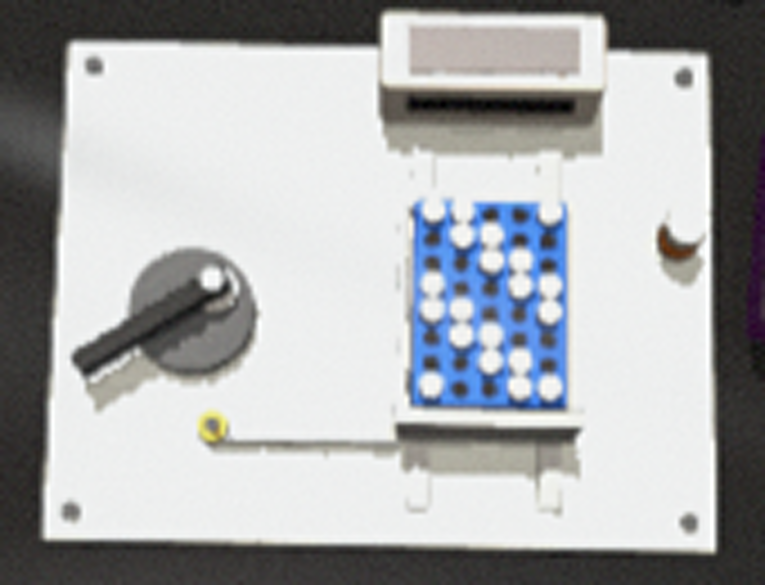

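View pics/sz.png

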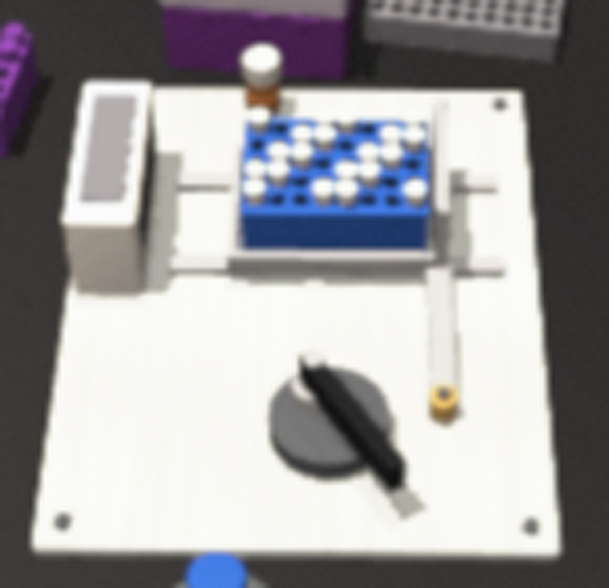

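```bash
cat > fit.py <<'E'
from h import *
from scipy.optimize import least_squares
T=cam(get_image('top')); S=cam(get_image('side'))
t=lambda u,v:(190+u/4.5,135+v/4.5); s=lambda u,v:(200+u/4.2,160+v/4.2)
obs=[(T,t(69,41),140,235),(T,t(710,53),140,-125),(T,t(717,552),-140,-125),(T,t(43,540),-140,235),
(S,s(523,90),-140,-125),(S,s(560,555),-140,235),(S,s(33,550),140,235)]
def W(p,x,y,z):
    c,n=np.cos(p[2]),np.sin(p[2]); return np.array([p[0]+c*x-n*y,p[1]+n*x+c*y,z])
def f(p,o=obs): return np.concatenate([proj(c,W(p,x,y,10))-uv for c,uv,x,y in o])
if __name__=='__main__':
  for o in (obs,obs[:4],obs[4:]):
    r=least_squares(f,[550,0,0],args=(o,)); p=r.x; print(p,np.round(f(p,o),1))
  p=least_squares(f,[550,0,0]).x
  def loc(q): 
    d=np.array(q[:2])-p[:2]; c,n=np.cos(p[2]),np.sin(p[2]); return np.round([c*d[0]+n*d[1],-n*d[0]+c*d[1]],1)
  for n,c,uv,z in [('leverend T',T,t(82,357),58),('axisT',T,t(212,281),62),('rollerT',T,t(212,426),28),('rollT model',T,(237.1,230.7),28),('pushT',T,(295.7,230.8),50),('platetopL rear',T,t(395,425),74),('axT',T,(234.8,200.2),58),('levT',T,(203.7,214.2),58),('levS',S,(296.7,270.8),58),('axS',S,(274.2,243.4),58),('rolS',S,(305.5,253.3),28),('disc T',T,t(193,310),28),('disc S',S,s(330,418),28)]:
    w=atz(c,uv,z); print(n,np.round(w,1),loc(w))
E
python3 fit.py
```

```text
[ 5.67091957e+02 -3.10038075e+01  3.20006557e-02] [-0.8  0.1 -0.8  0.3 -0.6  0.1 -1.  -0.1 -0.4 -0.4  0.2 -1.6 -0.3 -1.7]
[ 5.67498139e+02 -3.29882773e+01  3.26936090e-02] [-0.   0.1 -0.1  0.1  0.2 -0.  -0.1 -0.1]
[ 5.66645780e+02 -2.72249810e+01  3.21171656e-02] [-0.2  0.5  0.5 -0.1 -0.3 -0.3]
leverend T [510.4 176.9  58. ] [-50.  209.6]
axisT [553.4 112.   62. ] [ -9.1 143.4]
rollerT [482.6 109.8  28. ] [-80.  143.4]
rollT model [480.1 109.7  28. ] [-82.5 143.4]
pushT [483.3 -29.   50. ] [-83.6   4.7]
platetopL rear [480.3  13.1  74. ] [-85.3  46.8]
axT [547.4 117.4  58. ] [-14.9 148.9]
levT [510.2 187.4  58. ] [-49.9 220.1]
levS [503.1 183.9  58. ] [-57.  216.8]
axS [555.7 109.1  58. ] [ -6.9 140.4]
rolS [483.  110.9  28. ] [-79.5 144.5]
disc T [545.  124.3  28. ] [-17.1 155.9]
disc S [544.7 131.8  28. ] [-17.2 163.4]
```

```bash
cat >> h.py <<'E'
P=np.array([567.,-31.,0.032])
def L2W(x,y):
    c,n=np.cos(P[2]),np.sin(P[2]); return np.array([P[0]+c*x-n*y,P[1]+n*x+c*y])
def W2L(q):
    d=np.array(q[:2])-P[:2]; c,n=np.cos(P[2]),np.sin(P[2]); return np.array([c*d[0]+n*d[1],-n*d[0]+c*d[1]])
def rows(wps, st, pos=None):
    R0=rot(st['tool_rot']); p0=np.array(st['eef_pos']) if pos is None else np.array(pos)
    for x,y,z,yaw in wps:
        d=R0.T@(np.array([x,y,z])-p0)/1000
        r=Ro.from_matrix(R0.T@Ro.from_euler('xyz',[np.pi,0,yaw]).as_matrix()).as_rotvec()
        print([round(float(v),4) for v in d]+[round(float(v),3) for v in r])
E
python3 - <<'E'
from h import *
s=ctrl.read_state()
e=L2W(-72,175); print(e)
a=np.array([201,-618,230.]);b=np.array([440,-330,230]);c=np.array([e[0],e[1],200])
w=[]
for k in range(1,9): w.append([*(a+(b-a)*k/8),-1.256+.1*k*1.0])
y0=w[-1][3]
for k in range(1,12): w.append([*(b+(c-b)*k/11),y0+(.58-y0)*k/11])
w.append(w[-1]); rows(w,s)
E
```

```text
[489.43781654 141.60680084]
[-0.0251, -0.0393, 0.0013, -0.0, 0.0, -0.1]
[-0.0501, -0.0788, 0.0013, -0.0, 0.0, -0.2]
[-0.0751, -0.1184, 0.0013, -0.0, 0.0, -0.3]
[-0.1, -0.1579, 0.0013, -0.0, 0.0, -0.4]
[-0.125, -0.1975, 0.0013, -0.0, 0.0, -0.5]
[-0.15, -0.2371, 0.0013, -0.0, 0.0, -0.6]
[-0.175, -0.2766, 0.0013, -0.0, 0.0, -0.7]
[-0.2, -0.3162, 0.0013, -0.0, 0.0, -0.8]
[-0.2393, -0.3337, 0.004, -0.0, 0.0, -0.894]
[-0.2787, -0.3513, 0.0068, -0.0, 0.0, -0.988]
[-0.3181, -0.3688, 0.0095, -0.0, 0.0, -1.083]
[-0.3575, -0.3864, 0.0122, -0.0, 0.0, -1.177]
[-0.3968, -0.4039, 0.015, -0.0, 0.0, -1.271]
[-0.4362, -0.4215, 0.0177, -0.0, 0.0, -1.365]
[-0.4756, -0.439, 0.0204, -0.0, 0.0, -1.459]
[-0.515, -0.4565, 0.0232, -0.0, 0.0, -1.553]
[-0.5543, -0.4741, 0.0259, -0.0, 0.0, -1.648]
[-0.5937, -0.4916, 0.0286, -0.0, 0.0, -1.742]
[-0.6331, -0.5092, 0.0313, -0.0, 0.0, -1.836]
[-0.6331, -0.5092, 0.0313, -0.0, 0.0, -1.836]
```

Call:
{"api": "move_arm", "payload": {"moves": [[[-0.025,-0.039,0.001,0,0,-0.1],[-0.05,-0.079,0.001,0,0,-0.2],[-0.075,-0.118,0.001,0,0,-0.3],[-0.1,-0.158,0.001,0,0,-0.4],[-0.125,-0.198,0.001,0,0,-0.5],[-0.15,-0.237,0.001,0,0,-0.6],[-0.175,-0.277,0.001,0,0,-0.7],[-0.2,-0.316,0.001,0,0,-0.8],[-0.239,-0.334,0.004,0,0,-0.894],[-0.279,-0.351,0.007,0,0,-0.988],[-0.318,-0.369,0.01,0,0,-1.083],[-0.357,-0.386,0.012,0,0,-1.177],[-0.397,-0.404,0.015,0,0,-1.271],[-0.436,-0.421,0.018,0,0,-1.365],[-0.476,-0.439,0.02,0,0,-1.459],[-0.515,-0.457,0.023,0,0,-1.553],[-0.554,-0.474,0.026,0,0,-1.648],[-0.594,-0.492,0.029,0,0,-1.742],[-0.633,-0.509,0.031,0,0,-1.836],[-0.633,-0.509,0.031,0,0,-1.836]]], "jaw": 0}}

```text
clock: 4.7
eef_pos: [489.4, 145.7, 200.6]
tool_rot: [-3.14, -0.002, 0.586]
force: [0.2, 0.5, 0.3]
width: 0.3
```

```bash
cat > look.py <<'E'
import sys
from h import *
k=sys.argv[1]
s=ctrl.read_state(); print(s['clock'],np.round(s['eef_pos'],1),np.round(s['tool_rot'],3),np.round(s['qpos'],2),s['width'],np.round(s['force'],1))
for n in sys.argv[2:]:
    im=get_image(n); cv2.imwrite(f'pics/{n}{k}.png',im['color']); c=cam(im,s)
    for t,z in(('roller_top',28),('cam_axis',58),('lever_end',58),('push_face',50)):
        for x in models.place_of(n,t)[:2]:
            w=atz(c,x['uv'],z); print(n,t,np.round(x['uv'],1),round(x['score'],2),np.round(w,1),'loc',np.round(W2L(w),1))
E
python3 look.py 1 wrist
```

```text
4.7 [489.4 145.7 200.6] [-3.14e+00 -2.00e-03  5.86e-01] [ 0.    0.51 -0.5   1.93  0.33  0.78 -0.1 ] 0.258547134031838 [0.2 0.5 0.3]
wrist roller_top [259.2 208.8] 0.68 [479.1 112.2  28. ] loc [-83.2 146. ]
wrist cam_axis [320.6 250.9] 0.97 [552. 118.  58.] loc [-10.2 149.5]
wrist lever_end [324.8 171.9] 0.72 [508.  186.3  58. ] loc [-52.1 219.1]
wrist push_face [433.4 127.1] 0.48 [568.6 274.7  50. ] loc [ 11.3 305.5]
```

View pics/wrist1.png

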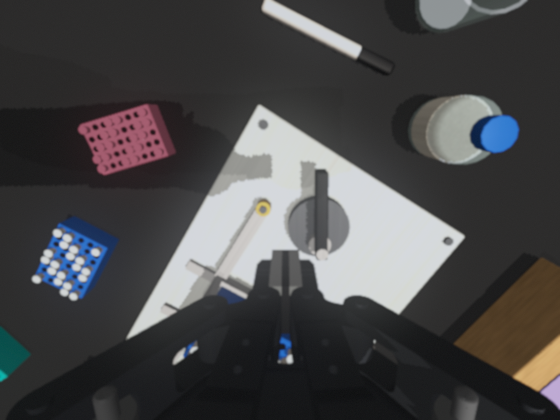

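Run:
```python
from h import *
s=ctrl.read_state(); c=cam(get_image('wrist'),s)
for uv,l in(((259,105),(-140,235)),((463,236),(140,235))): print(atz(c,uv,10),L2W(*l))
for uv,z in(((321,251),58),((321,170),58),((262,208),28)): print(atz(c,uv,z), W2L(atz(c,uv,z)))
# plan: axis A, world lever angle th
A=np.array([552,116.]); r=64
def tp(th,off): return A+r*np.array([np.cos(th),np.sin(th)])+off*np.array([-np.sin(th),np.cos(th)])
th=2.145
p=tp(th,6+14.5+12); print(p)
rows([[*p,90,.58],[*p,40,.575],[*p,38,.575]],s)
```

```text
[421.54932226 195.14043558  10.        ] [419.55295723 199.40045481]
[696.30217932 201.32955288  10.        ] [699.40960946 208.35892572]
[551.88840424 111.17418816  58.        ] [-10.55506168 142.58488973]
[504.04128631 179.18842909  58.        ] [-56.2015997  212.09515682]
[480.67275195 108.12699058  28.        ] [-81.83174835 141.81776414]
[489.94953783 152.08310054]
[0.0073, -0.0101, 0.1103, 0.001, 0.001, -0.003]
[0.0073, -0.0102, 0.1603, 0.001, 0.001, 0.002]
[0.0073, -0.0102, 0.1623, 0.001, 0.001, 0.002]
```

```bash
python3 look.py 2 wrist; python3 look.py 3 wrist
```

```text
5.0 [489.4 139.8 200.4] [3.141 0.    0.577] [ 0.01  0.51 -0.49  1.93  0.33  0.78 -0.1 ] -0.0029762494459464224 [ 0.  -0.4 -0.9]
wrist roller_top [263.4 201.8] 0.65 [478.3 115.   28. ] loc [-83.9 148.7]
wrist cam_axis [324.6 247.5] 0.77 [552.8 116.5  58. ] loc [ -9.5 147.8]
wrist lever_end [325.6 167.6] 0.73 [506.4 183.5  58. ] loc [-53.7 216.3]
5.25 [489.4 140.9 200.4] [ 3.141 -0.     0.579] [ 0.01  0.51 -0.5   1.93  0.33  0.78 -0.1 ] -0.015990516429890828 [ 1.2  0.2 -0.2]
wrist roller_top [267.8 203.7] 0.98 [483.4 116.9  28. ] loc [-78.8 150.5]
wrist cam_axis [323.  246.7] 0.57 [551.  117.6  58. ] loc [-11.3 149. ]
wrist lever_end [326.5 166.6] 0.9 [506.5 185.9  58. ] loc [-53.5 218.7]
wrist push_face [437.8 122.9] 0.48 [570.  273.7  50. ] loc [ 12.7 304.4]
```

View pics/wrist3.png

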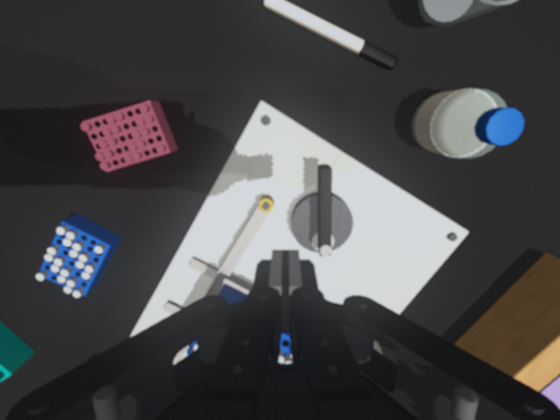

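```bash
cat > plan.py <<'E'
from h import *
A=np.array([552,115.]); r=64
def tp(th,off): return A+r*np.array([np.cos(th),np.sin(th)])+off*np.array([-np.sin(th),np.cos(th)])
E
python3 - <<'E'
from plan import *
s=ctrl.read_state(); th=2.145
p=tp(th,6+14.5+11); print(p)
rows([[*p,150,.575],[*p,95,.575],[*p,60,.575],[*p,38,.575]],s)
E
```

```text
[490.78916294 151.62626689]
[0.0068, -0.0077, 0.0503, 0.0, -0.0, 0.005]
[0.0068, -0.0077, 0.1053, 0.0, -0.0, 0.005]
[0.0068, -0.0077, 0.1403, 0.0, -0.0, 0.005]
[0.0068, -0.0077, 0.1623, 0.0, -0.0, 0.005]
```

Call:
{"api": "move_arm", "payload": {"moves": [[[0.007,-0.009,0.05,0,0,0],[0.007,-0.009,0.105,0,0,0],[0.007,-0.009,0.14,0,0,0],[0.007,-0.009,0.162,0,0,0],[0.007,-0.009,0.162,0,0,0],[0.007,-0.009,0.162,0,0,0]]]}}

```text
clock: 6.25
eef_pos: [490.8, 153.2, 39.0]
tool_rot: [3.141, -0.001, 0.58]
force: [0.1, -0.1, 0.8]
width: 0.4
```

```bash
python3 look.py 4 wrist top
```

```text
6.25 [490.8 153.2  39. ] [ 3.141e+00 -1.000e-03  5.800e-01] [-0.15  0.76 -0.31  2.03  0.53  0.42 -0.29] 0.3741337603995681 [ 0.1 -0.1  0.8]
wrist roller_top [236.2 301.8] 0.83 [482.5 114.7  28. ] loc [-79.8 148.3]
wrist lever_end [352.6 253.8] 0.58 [506.3 184.1  58. ] loc [-53.8 216.9]
top push_face [173.2 189.8] 0.74 [567.  265.9  50. ] loc [  9.5 296.8]
```

View pics/wrist4.png

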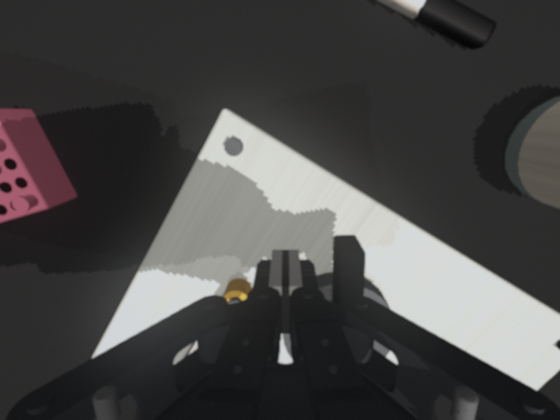

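Run:
```python
from plan import *
s=ctrl.read_state(); 
w=[]
w.append([*tp(2.145,25),38,.575])
for th in np.linspace(2.145,.15,18): w.append([*tp(th,20.5),38,th-1.571])
w.append(w[-1])
rows(w,s)
```

```text
[0.0063, 0.0012, 0.0005, 0.0, -0.0, 0.005]
[0.0108, 0.0012, 0.0005, 0.0, -0.0, 0.006]
[0.0184, -0.0007, 0.0005, 0.0, -0.0, 0.123]
[0.0262, -0.0017, 0.0005, 0.0, -0.0, 0.241]
[0.0341, -0.0018, 0.0005, 0.0, -0.0, 0.358]
[0.0419, -0.0009, 0.0005, 0.0, -0.0, 0.475]
[0.0496, 0.0008, 0.0005, 0.0, -0.0, 0.593]
[0.0571, 0.0035, 0.0005, 0.0, -0.0, 0.71]
[0.0641, 0.0069, 0.0005, 0.0, -0.0, 0.827]
[0.0707, 0.0112, 0.0005, -0.0, -0.0, 0.945]
[0.0768, 0.0163, 0.0005, -0.0, -0.0, 1.062]
[0.0822, 0.022, 0.0005, -0.0, -0.0, 1.179]
[0.087, 0.0283, 0.0005, -0.0, -0.0, 1.297]
[0.0909, 0.0351, 0.0005, -0.0, -0.0, 1.414]
[0.094, 0.0423, 0.0005, -0.0, -0.0, 1.531]
[0.0963, 0.0499, 0.0005, -0.0, -0.0, 1.649]
[0.0977, 0.0577, 0.0005, -0.0, -0.0, 1.766]
[0.0981, 0.0655, 0.0005, -0.0, -0.0, 1.884]
[0.0976, 0.0734, 0.0005, -0.0, -0.0, 2.001]
[0.0976, 0.0734, 0.0005, -0.0, -0.0, 2.001]
```

Call:
{"api": "move_arm", "payload": {"moves": [[[0.006,0.001,0,0,0,0],[0.011,0.001,0,0,0,0.006],[0.018,-0.001,0,0,0,0.123],[0.026,-0.002,0,0,0,0.241],[0.034,-0.002,0,0,0,0.358],[0.042,-0.001,0,0,0,0.475],[0.05,0.001,0,0,0,0.593],[0.057,0.004,0,0,0,0.71],[0.057,0.004,0,0,0,0.71]]]}}

```text
clock: 7.88
eef_pos: [538.9, 182.5, 38.0]
tool_rot: [-3.141, 0.002, -0.128]
force: [-4.0, 3.0, 0.8]
width: 0.2
```

```bash
python3 look.py 5 wrist side
```

```text
7.875 [538.9 182.5  38. ] [-3.141e+00  2.000e-03 -1.280e-01] [-0.27  0.79 -0.16  1.88  0.25  0.49 -0.74] 0.17880270360005623 [-4.   3.   0.8]
wrist cam_axis [360.1  49.5] 0.18 [577.2 276.5  58. ] loc [ 20.1 307. ]
wrist lever_end [327.4 252.2] 0.79 [558.9 198.5  58. ] loc [ -0.8 229.6]
side roller_top [307.2 253.8] 0.76 [479.  112.2  28. ] loc [-83.3 146. ]
side lever_end [272.  276.8] 0.71 [555.7 202.   58. ] loc [ -3.8 233.2]
side push_face [308.  206.6] 0.97 [478.1 -19.7  50. ] loc [-88.5  14.1]
side push_face [270.6 218.4] 0.67 [568.8  24.4  50. ] loc [ 3.5 55.3]
```

View pics/wrist5.png

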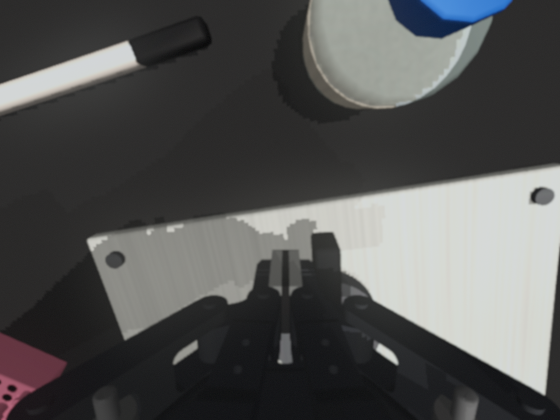

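View pics/side5.png

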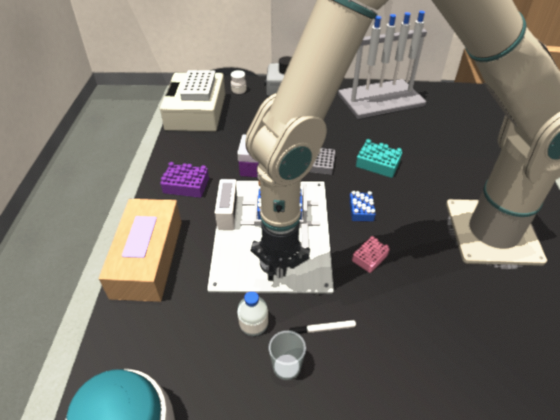

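Run:
```python
from plan import *
s=ctrl.read_state(); 
w=[]
for th in np.linspace(1.40,.12,12): w.append([*tp(th,16),38,th-1.571])
w.append(w[-1])
rows(w,s)
```

```text
[0.0083, -0.0002, -0.0, -0.001, 0.002, 0.043]
[0.0159, -0.0013, -0.0, -0.001, 0.002, 0.16]
[0.0235, -0.0015, -0.0, -0.0, 0.002, 0.276]
[0.0312, -0.0008, -0.0, -0.0, 0.002, 0.392]
[0.0387, 0.0007, -0.0001, -0.0, 0.002, 0.509]
[0.046, 0.0032, -0.0001, -0.0, 0.002, 0.625]
[0.0529, 0.0064, -0.0001, -0.0, 0.002, 0.741]
[0.0594, 0.0105, -0.0001, 0.0, 0.002, 0.858]
[0.0654, 0.0152, -0.0001, 0.0, 0.002, 0.974]
[0.0709, 0.0207, -0.0001, 0.0, 0.002, 1.091]
[0.0756, 0.0267, -0.0001, 0.0, 0.002, 1.207]
[0.0796, 0.0332, -0.0002, 0.001, 0.002, 1.323]
[0.0796, 0.0332, -0.0002, 0.001, 0.002, 1.323]
```

Call:
{"api": "move_arm", "payload": {"moves": [[[0.008,0,0,0,0,0.043],[0.016,-0.001,0,0,0,0.16],[0.023,-0.001,0,0,0,0.276],[0.031,-0.001,0,0,0,0.392],[0.039,0.001,0,0,0,0.509],[0.046,0.003,0,0,0,0.625],[0.053,0.006,0,0,0,0.741],[0.059,0.011,0,0,0,0.858],[0.065,0.015,0,0,0,0.974],[0.071,0.021,0,0,0,1.091],[0.076,0.027,0,0,0,1.207],[0.08,0.033,0,0,0,1.323],[0.08,0.033,0,0,0,1.323]]]}}

```text
clock: 10.0
eef_pos: [616.3, 139.2, 38.2]
tool_rot: [-3.139, 0.002, -1.452]
force: [1.4, 4.2, -3.2]
width: -0.2
```

```bash
python3 look.py 6 wrist side
```

```text
10.0 [616.3 139.2  38.2] [-3.139e+00  2.000e-03 -1.452e+00] [-0.36  0.85  0.15  1.71 -0.21  0.59 -1.53] -0.19345294452541595 [ 1.4  4.2 -3.2]
wrist lever_end [330.8 247.5] 0.83 [637.3 122.7  58. ] loc [ 75.1 151.4]
side roller_top [307.7 253.5] 0.65 [477.9 111.3  28. ] loc [-84.5 145.1]
side cam_axis [272.9 244.6] 0.62 [558.4 112.8  58. ] loc [ -3.9 144. ]
side push_face [307.1 201.6] 0.91 [480.3 -37.3  50. ] loc [-86.8  -3.5]
```

View pics/wrist6.png

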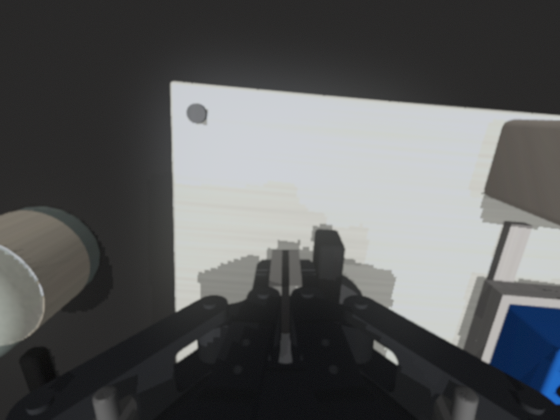

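Run:
```python
from plan import *
s=ctrl.read_state(); c=cam(get_image('wrist'),s)
a=atz(c,(172,82),10);b=atz(c,(480,110),10); d=a-b; print(a,b,'station yaw',np.arctan2(-d[0],d[1]))
w=[]
for th in (.1,.08): w.append([*tp(th,16),38,th-1.571])
p=tp(.08,28); w.append([*p,38,-1.5])
for z in(70,120,170,220,220): w.append([*p,z,-1.5])
rows(w,s)
```

```text
[698.22178151 208.97063517  10.        ] [703.68088973  47.89076487  10.        ] station yaw 0.033877725259603565
[0.0016, 0.0024, 0.0003, -0.003, 0.002, 0.02]
[0.0029, 0.0021, 0.0003, -0.002, 0.002, 0.04]
[-0.0091, 0.0016, 0.0003, -0.002, 0.002, 0.049]
[-0.0092, 0.0015, -0.0317, -0.002, 0.002, 0.049]
[-0.0093, 0.0014, -0.0817, -0.002, 0.002, 0.049]
[-0.0093, 0.0013, -0.1317, -0.002, 0.002, 0.049]
[-0.0094, 0.0012, -0.1817, -0.002, 0.002, 0.049]
[-0.0094, 0.0012, -0.1817, -0.002, 0.002, 0.049]
```

Call:
{"api": "move_arm", "payload": {"moves": [[[0.002,0.002,0,0,0,0.02],[0.003,0.002,0,0,0,0.04],[0.003,0.002,0,0,0,0.04],[-0.011,0.002,0,0,0,0.04],[-0.011,0.002,-0.03,0,0,0.04],[-0.011,0.002,-0.08,0,0,0.04],[-0.011,0.002,-0.13,0,0,0.04],[-0.011,0.002,-0.18,0,0,0.04],[-0.011,0.002,-0.18,0,0,0.04],[-0.011,0.002,-0.18,0,0,0.04]]]}}

```text
clock: 11.8
eef_pos: [611.2, 147.9, 217.9]
tool_rot: [3.141, -0.001, -1.493]
force: [0.2, -0.1, -0.9]
width: 0.1
```

```bash
python3 look.py 7 wrist top
```

```text
11.8 [611.2 147.9 217.9] [ 3.141e+00 -1.000e-03 -1.493e+00] [-0.43  0.62  0.24  1.6  -0.17  0.94 -1.62] 0.08091638480765792 [ 0.2 -0.1 -0.9]
wrist roller_top [305.2 283.8] 0.69 [486.5 114.4  28. ] loc [-75.8 147.9]
wrist cam_axis [311.4 241.7] 0.58 [555.9 116.4  58. ] loc [ -6.4 147.7]
wrist lever_end [319.2 165.4] 0.57 [638.1 117.3  58. ] loc [ 75.8 145.9]
wrist push_face [428.5 312.1] 0.96 [474.1 -31.1  50. ] loc [-92.8   2.9]
top roller_top [293.3 228.9] 0.58 [491.3 -24.1  28. ] loc [-75.4   9.3]
top roller_top [375.1 187.2] 0.18 [ 604.6 -218.9   28. ] loc [  31.6 -189. ]
top cam_axis [240.  197.9] 0.69 [553.6 105.5  58. ] loc [ -9.  136.9]
top lever_end [238.9 161.9] 0.81 [641.9 114.1  58. ] loc [ 79.5 142.6]
top push_face [296.  231.7] 0.95 [481.3 -29.8  50. ] loc [-85.7   3.9]
```

View pics/wrist7.png

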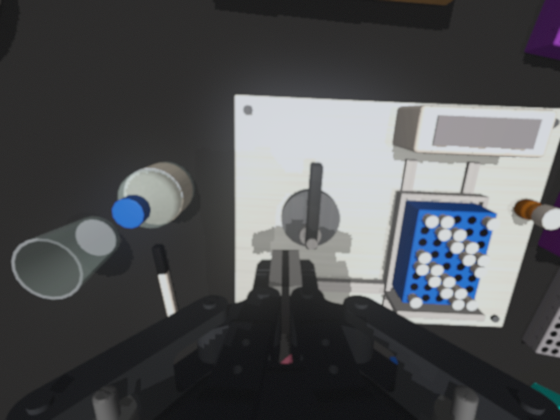

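View pics/top7.png

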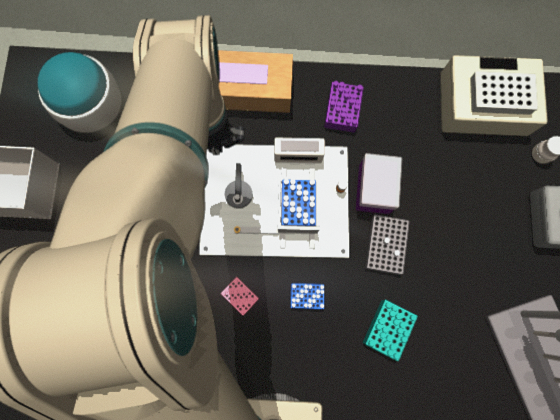

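Run:
```python
from h import *
a=cv2.imread('pics/wrist7.png')[150:260,265:365];b=cv2.imread('pics/top7.png')[150:216,210:270]
a=cv2.resize(a,None,fx=5,fy=5,interpolation=cv2.INTER_CUBIC)[:550];b=cv2.resize(b,(480,528),interpolation=cv2.INTER_CUBIC)
o=np.zeros((550,800,3),np.uint8);o[:550,:400]=a[:,:400];o[:528,400:800]=b[:,:400];cv2.imwrite('pics/z7.png',o)
```

```text
(no output)
```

View pics/z7.png

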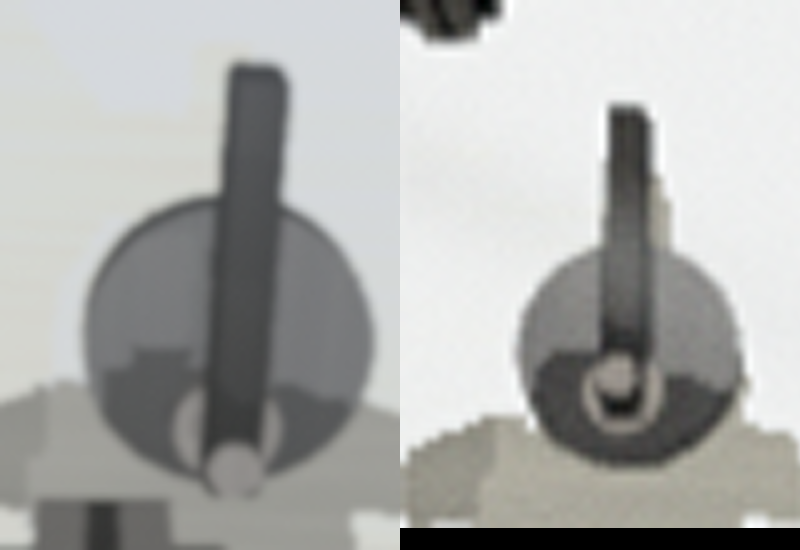

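Run:
```python
from h import *
s=ctrl.read_state(); W=cam(get_image('wrist'),s);T=cam(get_image('top'))
w=lambda x,y:(265+x/5,150+y/5); t=lambda x,y:(210+(x-400)/8,150+y/8)
def ang(c,a,b,z):
    a=atz(c,a,z);b=atz(c,b,z);d=a-b; return np.round(a,1),np.round(b,1),np.arctan2(d[1],d[0])
print(ang(W,w(287,90),w(265,430),58)); print('L58',ang(W,w(231,75),w(207,440),58),'L36',ang(W,w(231,75),w(207,440),36)[2])
print(ang(T,t(609,108),t(602,340),58)); print(ang(T,t(650,110),t(646,340),58))
print('st wrist front', ang(W,(235,95),(556,106),10), 'left',ang(W,(235,95),(236,250),10), 'rail',ang(W,(413,162),(404,192),14))
print(s['tool_rot'])
# disc centre vs pin
for c,u,z in((W,w(229,340),28),(W,w(234,467),62),(T,t(630,355),28),(T,t(621,372),62)): print(np.round(atz(c,u,z),1),np.round(W2L(atz(c,u,z)),1))
```

```text
(array([636.4, 114.2,  58. ]), array([563.7, 110.5,  58. ]), np.float64(0.050737372135955305))
L58 (array([638.5, 125.6,  58. ]), array([560.4, 122.6,  58. ]), np.float64(0.038631508317847)) L36 0.03863150831784688
(array([637.6, 120.4,  58. ]), array([566.1, 117.6,  58. ]), np.float64(0.039618347861330505))
(array([637.6, 108.1,  58. ]), array([566.8, 104.6,  58. ]), np.float64(0.049474444111403684))
st wrist front (array([699.2, 210.1,  10. ]), array([ 713.5, -132.5,   10. ]), np.float64(1.6124352865161393)) left (array([699.2, 210.1,  10. ]), array([517.3, 203.5,  10. ]), np.float64(0.036363595463851414)) rail (array([643.7,   7.5,  14. ]), array([608.5,  10.7,  14. ]), np.float64(-0.09221004285519703))
[ 3.14108123e+00 -2.00334507e-04 -1.49308422e+00]
[572.9 116.7  28. ] [ 10.7 147.5]
[556.4 116.7  62. ] [ -5.9 148. ]
[569.4 111.8  28. ] [  6.9 142.6]
[555.7 111.   62. ] [ -6.7 142.3]
```

Run:
```python
from h import *
s=ctrl.read_state(); e=L2W(-118,0); print(e,L2W(-85,0))
a=np.array(s['eef_pos']); w=[]
c=np.array([*e,200])
for k in range(1,7): w.append([*(a+(c-a)*k/6),-1.539])
for z in(150,100,65,45,45,45): w.append([*e,z,-1.539])
rows(w,s)
```

```text
[449.06041084 -34.7753556 ] [482.04351629 -33.71953581]
[0.0283, 0.0294, 0.003, 0.0, -0.0, 0.046]
[0.0566, 0.0588, 0.0061, 0.0, -0.0, 0.046]
[0.0849, 0.0883, 0.0091, 0.0, -0.0, 0.046]
[0.1132, 0.1177, 0.0122, 0.0, -0.0, 0.046]
[0.1415, 0.1471, 0.0152, 0.0, -0.0, 0.046]
[0.1698, 0.1765, 0.0183, 0.0, -0.0, 0.046]
[0.1698, 0.1765, 0.0683, 0.0, -0.0, 0.046]
[0.1698, 0.1765, 0.1183, 0.0, -0.0, 0.046]
[0.1698, 0.1765, 0.1533, 0.0, -0.0, 0.046]
[0.1698, 0.1765, 0.1733, 0.0, -0.0, 0.046]
[0.1698, 0.1765, 0.1733, 0.0, -0.0, 0.046]
[0.1698, 0.1765, 0.1733, 0.0, -0.0, 0.046]
```

Call:
{"api": "move_arm", "payload": {"moves": [[[0.028,0.029,0.003,0,0,0.046],[0.057,0.059,0.006,0,0,0.046],[0.085,0.088,0.009,0,0,0.046],[0.113,0.118,0.012,0,0,0.046],[0.142,0.147,0.015,0,0,0.046],[0.17,0.177,0.018,0,0,0.046],[0.17,0.177,0.018,0,0,0.046],[0.17,0.177,0.018,0,0,0.046],[0.17,0.177,0.07,0,0,0.046],[0.17,0.177,0.12,0,0,0.046],[0.17,0.177,0.155,0,0,0.046],[0.17,0.177,0.173,0,0,0.046],[0.17,0.177,0.173,0,0,0.046]]]}}

```text
clock: 14.02
eef_pos: [448.7, -33.9, 44.0]
tool_rot: [3.14, 0.001, -1.537]
force: [0.1, 0.6, -0.1]
width: -0.1
```

```bash
python3 look.py 8 wrist side
```

```text
14.025 [448.7 -33.9  44. ] [ 3.140e+00  1.000e-03 -1.537e+00] [-0.06  0.7   0.11  2.21 -0.29  0.25 -1.24] -0.05068792019999018 [ 0.1  0.6 -0.1]
wrist roller_top [  8.  185.4] 0.86 [481.5 112.7  28. ] loc [-80.8 146.4]
wrist push_face [285.  209.8] 0.55 [480.3 -31.7  50. ] loc [-86.7   2. ]
side roller_top [307.3 252.7] 0.87 [478.8 109.   28. ] loc [-83.7 142.7]
side roller_top [274.2 244.5] 0.55 [557.   87.6  28. ] loc [ -6.2 118.9]
side cam_axis [273.7 244. ] 0.88 [556.7 110.9  58. ] loc [ -5.7 142.2]
side cam_axis [263.6 183.7] 0.2 [593.3 -89.9  58. ] loc [ 24.4 -59.7]
side lever_end [238.4 246. ] 0.61 [636.5 120.4  58. ] loc [ 74.3 149.1]
side push_face [306.  201.1] 0.78 [483.1 -38.9  50. ] loc [-84.1  -5.2]
```

View pics/wrist8.png

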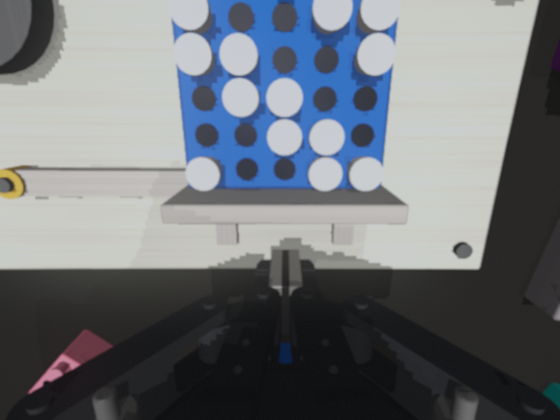

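View pics/side8.png

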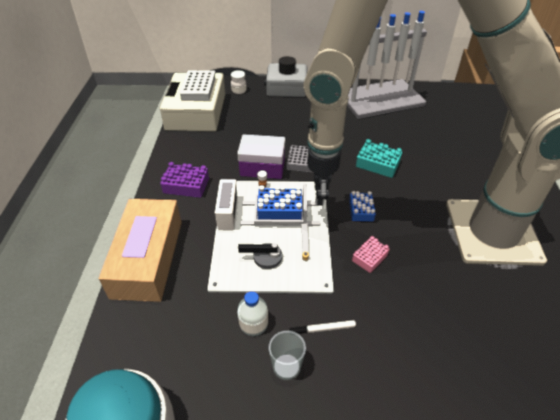

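Call:
{"api": "move_arm", "payload": {"moves": [[[0,-0.006,0,0,0,0],[0,-0.012,0,0,0,0],[0,-0.016,0,0,0,0],[0,-0.019,0,0,0,0],[0,-0.022,0,0,0,0],[0,-0.025,0,0,0,0],[0,-0.028,0,0,0,0],[0,-0.031,0,0,0,0],[0,-0.034,0,0,0,0],[0,-0.037,0,0,0,0],[0,-0.04,0,0,0,0],[0,-0.043,0,0,0,0],[0,-0.046,0,0,0,0],[0,-0.049,0,0,0,0],[0,-0.052,0,0,0,0],[0,-0.054,0,0,0,0],[0,-0.056,0,0,0,0],[0,-0.058,0,0,0,0],[0,-0.06,0,0,0,0],[0,-0.06,0,0,0,0]]]}}

```text
clock: 17.02
eef_pos: [509.1, -33.0, 45.4]
tool_rot: [-3.141, -0.0, -1.539]
force: [-1.3, 0.7, -1.8]
width: 0.3
```

```bash
python3 look.py 9 wrist side
```

```text
17.025 [509.1 -33.   45.4] [-3.141 -0.    -1.539] [-0.09  0.74  0.15  2.05 -0.27  0.37 -1.26] 0.3167975403053843 [-1.3  0.7 -1.8]
wrist roller_top [ 18.5 225.7] 0.79 [519.2 114.4  28. ] loc [-43.1 146.9]
wrist lever_end [282.6 253.6] 0.36 [521.4 -30.4  58. ] loc [-45.6   2.1]
wrist push_face [280. 254.] 0.75 [517.2 -29.2  50. ] loc [-49.7   3.4]
side roller_top [292.1 252.2] 0.82 [514.2 109.   28. ] loc [-48.3 141.6]
side cam_axis [273.3 244. ] 0.83 [557.6 111.   58. ] loc [ -4.8 142.2]
side cam_axis [291.5 203.2] 0.64 [519.4 -21.9  58. ] loc [-47.3  10.6]
side lever_end [237.2 245.1] 0.78 [639.5 117.9  58. ] loc [ 77.2 146.5]
side push_face [290.2 200.1] 0.56 [522.9 -40.7  50. ] loc [-44.4  -8.3]
```

View pics/wrist9.png

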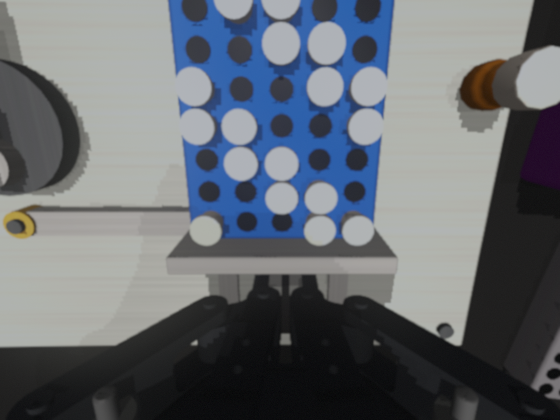

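Call:
{"api": "move_arm", "payload": {"moves": [[[0,-0.001,0,0,0,0],[0,-0.002,0,0,0,0],[0,-0.003,0,0,0,0],[0,-0.004,0,0,0,0],[0,-0.005,0,0,0,0],[0,-0.005,0,0,0,0]]]}}

```text
clock: 18.27
eef_pos: [513.8, -32.9, 45.3]
tool_rot: [-3.141, -0.0, -1.539]
force: [-2.0, 0.2, 2.2]
width: -0.1
```

Call:
{"api": "move_arm", "payload": {"moves": [[[0,-0.001,0,0,0,0],[0,-0.002,0,0,0,0],[0,-0.002,0,0,0,0]]]}}

```text
clock: 18.65
eef_pos: [515.8, -32.9, 45.3]
tool_rot: [-3.141, -0.0, -1.539]
force: [-1.6, 0.5, 0.7]
width: 0.1
```

```bash
python3 look.py 10 wrist side
```

```text
18.65 [515.8 -32.9  45.3] [-3.141 -0.    -1.539] [-0.09  0.74  0.15  2.03 -0.27  0.38 -1.26] 0.1291520261251046 [-1.6  0.5  0.7]
wrist roller_top [ 20.2 225.1] 0.96 [526.3 113.5  28. ] loc [-36.  145.7]
wrist push_face [281.3 253.2] 0.94 [524.4 -29.6  50. ] loc [-42.5   2.7]
side roller_top [288.8 252.8] 0.58 [521.8 111.1  28. ] loc [-40.6 143.5]
side cam_axis [274.2 244.2] 0.92 [555.6 111.5  58. ] loc [ -6.9 142.8]
side lever_end [275.1 245.2] 0.63 [553.4 114.3  58. ] loc [ -9.  145.7]
side lever_end [235.9 246. ] 0.61 [642.2 120.6  58. ] loc [ 80.  149.2]
side push_face [291.1 201.6] 0.66 [520.5 -35.5  50. ] loc [-46.6  -3. ]
```

Still gliding at about 2 N; keep creeping until the stop.

Call:
{"api": "move_arm", "payload": {"moves": [[[0,-0.001,0,0,0,0],[0,-0.002,0,0,0,0],[0,-0.002,0,0,0,0]]]}}

```text
clock: 19.52
eef_pos: [516.8, -32.8, 45.3]
tool_rot: [3.14, 0.0, -1.539]
force: [-4.4, -0.1, 1.9]
width: 0.1
```

Call:
{"api": "move_arm", "payload": {"moves": [[[0,-0.001,0,0,0,0],[0,-0.001,0,0,0,0]]]}}

```text
clock: 19.77
eef_pos: [516.7, -32.8, 45.3]
tool_rot: [3.138, 0.0, -1.539]
force: [-6.4, -0.9, 5.0]
width: -0.1
```

Call:
{"api": "move_arm", "payload": {"moves": [[[0,-0.001,0,0,0,0],[0,-0.001,0,0,0,0]]]}}

```text
clock: 20.02
eef_pos: [516.7, -32.8, 45.2]
tool_rot: [3.136, 0.001, -1.539]
force: [-8.4, -0.1, 6.2]
width: 0.0
```

Call:
{"api": "move_arm", "payload": {"moves": [[[0,-0.001,0,0,0,0],[0,-0.002,0,0,0,0],[0,-0.002,0,0,0,0]]]}}

```text
clock: 20.4
eef_pos: [516.7, -32.7, 45.1]
tool_rot: [3.133, 0.001, -1.54]
force: [-11.4, -0.3, 8.3]
width: -0.1
```

```bash
python3 look.py 11 wrist side
```

```text
20.4 [516.7 -32.7  45.1] [ 3.133e+00  1.000e-03 -1.540e+00] [-0.09  0.75  0.15  2.02 -0.27  0.4  -1.27] -0.08870851151682366 [-11.4  -0.3   8.3]
wrist roller_top [ 17.2 225.9] 0.92 [526.7 115.1  28. ] loc [-35.6 147.3]
wrist push_face [281.4 257. ] 0.7 [523.5 -29.6  50. ] loc [-43.5   2.8]
side roller_top [284.7 254.2] 0.67 [531.2 115.7  28. ] loc [-31.1 147.7]
side cam_axis [272.6 244.8] 0.87 [559.1 113.4  58. ] loc [ -3.3 144.6]
side lever_end [237.3 244.8] 0.97 [639.4 117.   58. ] loc [ 77.1 145.6]
side push_face [288.  202.4] 0.56 [528.2 -32.3  50. ] loc [-38.8  -0. ]
```

View pics/wrist11.png

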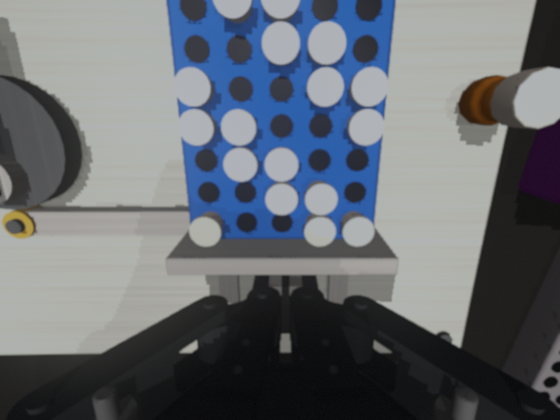

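Call:
{"api": "move_arm", "payload": {"moves": [[[0,0.006,0,0,0,0],[0,0.015,0,0,0,0],[0,0.03,0,0,0,0],[0,0.045,0,0,0,0],[0,0.06,-0.005,0,0,0],[0,0.065,-0.05,0,0,0],[0,0.065,-0.1,0,0,0],[0,0.065,-0.16,0,0,0],[0,0.065,-0.16,0,0,0],[0,0.065,-0.16,0,0,0]]]}}

```text
clock: 22.15
eef_pos: [456.3, -34.4, 205.5]
tool_rot: [-3.141, 0.0, -1.539]
force: [-0.2, 0.3, -0.1]
width: 0.1
```

```bash
python3 look.py 12 wrist top side
python3 - <<'E'
from h import *
a=cv2.imread('pics/top12.png')[135:265,190:360];b=cv2.imread('pics/side12.png')[160:300,200:345]
cv2.imwrite('pics/tz12.png',cv2.resize(a,None,fx=4.5,fy=4.5,interpolation=cv2.INTER_CUBIC));cv2.imwrite('pics/sz12.png',cv2.resize(b,None,fx=4.2,fy=4.2,interpolation=cv2.INTER_CUBIC))
E
```

```text
22.15 [456.3 -34.4 205.5] [-3.141  0.    -1.539] [-0.2   0.41  0.29  2.07 -0.18  0.69 -1.33] 0.1304619578721382 [-0.2  0.3 -0.1]
wrist roller_top [  3.3 189.5] 0.71 [441.8 264.1  28. ] loc [-115.7  299. ]
wrist cam_axis [116.8  76.4] 0.57 [555.3 116.   58. ] loc [ -7.  147.3]
wrist push_face [284.4 122.3] 0.72 [522.1 -30.4  50. ] loc [-44.9   2.1]
wrist push_face [  2.5 184.9] 0.45 [452.6 243.5  50. ] loc [-105.5  278. ]
top roller_top [236.7 211.7] 0.91 [526.2 113.8  28. ] loc [-36.1 146. ]
top lever_end [236.5 162.8] 0.74 [639.4 119.7  58. ] loc [ 77.2 148.3]
top lever_end [132.4 207.7] 0.36 [517.  354.4  58. ] loc [-37.6 386.8]
top push_face [131.2 211.1] 0.19 [510.4 358.9  50. ] loc [-44.1 391.5]
side roller_top [284.7 254. ] 0.66 [531.2 115.1  28. ] loc [-31.1 147.1]
side cam_axis [272.1 244.8] 0.81 [560.2 113.5  58. ] loc [ -2.1 144.6]
side lever_end [237.6 244.3] 0.81 [638.8 115.5  58. ] loc [ 76.5 144.1]
side push_face [288.6 200.6] 0.79 [526.9 -38.8  50. ] loc [-40.3  -6.5]
side push_face [311.6 163.6] 0.69 [ 467.9 -185.6   50. ] loc [-104.  -151.4]
```

View pics/wrist12.png

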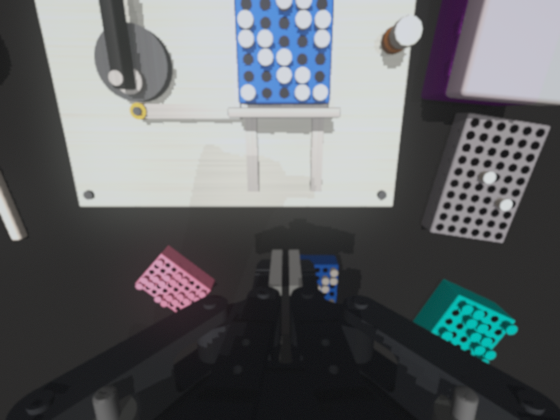

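View pics/sz12.png

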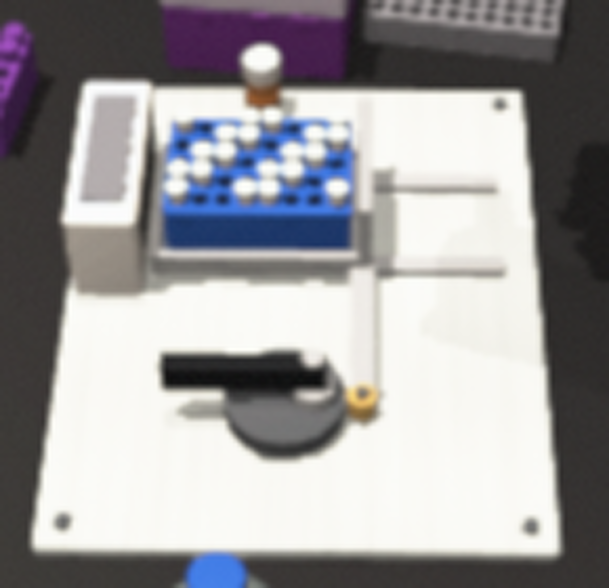

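View pics/tz12.png

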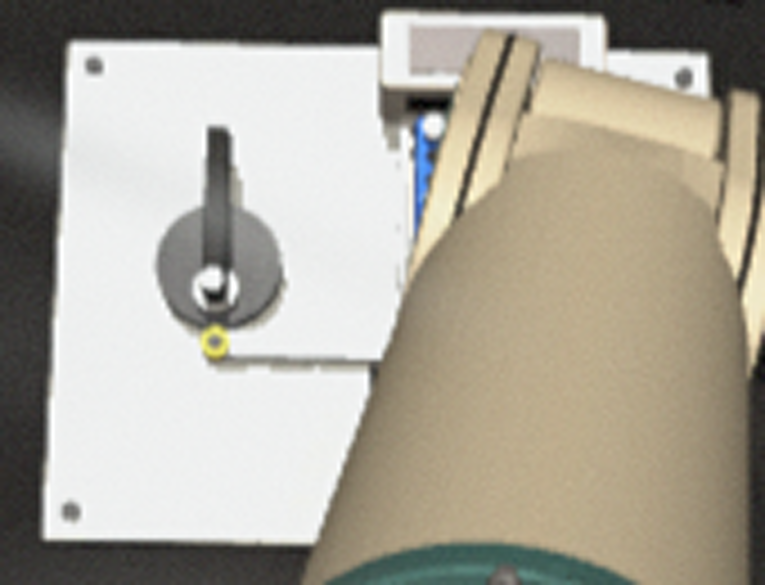

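Run:
```python
from h import *
T=cam(get_image('top'));S=cam(get_image('side'));t=lambda u,v:(190+u/4.5,135+v/4.5); s=lambda u,v:(200+u/4.2,160+v/4.2)
print(W2L(atz(T,t(212,426),28)),W2L(atz(T,t(214.5,342),28)))
print('S roller',W2L(atz(S,s(443,396),28)),W2L(atz(S,s(362,396),28)))
print('S plate top rear corner',W2L(atz(S,s(447,103),74)),W2L(atz(S,s(371,100),74)))
a=atz(T,t(208,130),58);b=atz(T,t(203,268),58);d=a-b;print(np.arctan2(d[1],d[0])-.034)
# front-left top edge of lever, side view: near top edge
a=atz(S,s(163,354),58);b=atz(S,s(300,353),58);d=a-b;print(np.arctan2(d[1],d[0])-.034)
```

```text
[-79.87414903 143.43233514] [-34.34013815 143.7525578 ]
S roller [-79.29568083 147.45299956] [-34.56482736 147.95115442]
S plate top rear corner [-85.21489954 -40.63294382] [-39.38270159 -42.70666919]
-0.00021010253549232083
0.020036790174140978
```

Travel measures 45.5, 44.7 and 45.8 mm (45 expected) and the lever angle is about 0–0.02 rad, so I'm handing it in.

```bash
python3 -c "
from h import *
print(job.finish_job())"
```

```text
the job is handed in; nothing more can be done
None
```

The job is done and handed in at about 22 s on the robot's clock, with the arm clear of everything. I got no verdict back.

- **Cam lever:** I swung it clockwise with the closed fingertips until it pointed forward along the rails. After release it measured about 0–0.02 rad from straight ahead, by the top and side views. The push took about 5 N.
- **Carriage:** I then pushed it by the middle of its rear plate. It moved at about 2 N, then stopped, and the force rose to 11 N (14 N in all at the wrist) with no further movement. I then backed off and lifted clear.
- **Last checks:** Carriage travel measured 44.7–45.8 mm in three readings, against 45 mm for fully home. The roller sits at the cam's low side and the rack is still seated in the tray. The vial and the other items I could see had not moved, but I judged those by eye only and did not measure them.

The camera calibrations disagreed with each other by up to about 6 mm in absolute position. I therefore relied on the change in each camera's readings and on the force at the stop.

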